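Clip the hand stamp back on its bench hook

ROBOT

A 7-joint arm with a two-finger parallel gripper is mounted at the origin on the work surface. World frame = base frame: x ahead of the robot, y to its left, z up, the work surface at z = 0. Lengths are in m, angles in rad, forces in N, time in s.
With the tool pointing down it reaches from about 0.4 to 0.85 m from the base axis. Payload 4.5 kg.
Tool frame: the origin (TCP) lies between the finger pads; the fingertips stand 25 mm ahead of it and the grasp point (between the pads) lies 6 mm ahead of it (r.tips_ahead is the distance from the TCP to the fingertips, in m); z points along the fingers, y is the direction in which the jaws open and shut (so a half turn about z gives the same grasp; the last joint's range is limited). The gripper opens to 88 mm and grips with 3 to 60 N. Pads are 18 mm wide; open, the fingers measure 123 mm over their backs; the gripper's body (75 mm by 187 mm) begins 45 mm behind the grasp point.
Start: joints at [-1.124, 0.689, -0.195, 1.565, 0.157, 0.902, -0.215], TCP at [0.251, 0.573, 0.264] pointing down, gripper open.
Joint ranges: [-3.01, 3.01], [-0.46, 2.08], [-1.47, 1.51], [0.13, 2.56], [-1, 4.14], [0.04, 2.09], [-2.66, 2.66]. Speed limits (rad/s): [2.57, 2.57, 3.14, 3.14, 3.14, 3.14, 3.14].

INTERFACE

Orientations are given as a unit quaternion [x, y, z, w].
In Python, from plant import r, imaging gives the robot as it stands.
- The arm moves only by the tool send_rows, never from a script. Its argument "moves" is one flat list of numbers, 6 for each row, row after row: the shift along the tool's x, y, z in m, then the turn, a rotation vector about the tool's x, y, z in degrees. A call has exactly 5 rows; each row is the pose to reach, as a shift and turn from the pose measured when the call began, along the tool's axes at that moment; what a row does not reach only later rows make up. A row lasts 1/12 s, in which the tool goes at most 41.7 mm and 7.16 degrees, less where a joint would pass 70% of its speed; a pose out of reach is approached as far as the arm can. A call with a gripper value outside its range is refused whole. "claw" is the closure, from -1 (fully open) to 1 (shut), so that 0 is half open, set as the call begins (left out, the last holds). The fingers move at their own pace and stop on an object; "grip_force" is the grip in N (left out, the last holds). Time passes only in rows, so rows that repeat a pose let the fingers close, or fill a call up. It gives the time, the measured TCP pose, the force and the opening at its end, in the units of the state.
- r.get_state(): the state, without advancing time (a new reading comes with each control period).
- imaging.snapshot(name): name is "side" or "top"; returns a dict with "image" (480x640x3 uint8, red, green, blue), "depth" (480x640 float32, m along the optical axis (not along the pixel's ray), 0 where there is no reading), "mtx" (3x3 intrinsics, pixels), "rvec" (rotation vector, rad) and "tvec" (3), from world to camera coordinates, as OpenCV has them. Camera axes: x right, y down, z forward; pixel columns grow to the right and rows downward; lengths in m; the calibration is good to about 2 mm. A picture is of the moment at which its call begins.
- r.finish_job(): hands the job in, once; it reports no verdict.
Trained networks look in a picture, given as the dict that the camera call returned (one of the last four; its "shot" number tells which), for a name from the list of things; names that differ only in an ending like _2 or _b are one class to them, and where a whole thing is asked for, a point or a joint stands for the part that bears it (a point fixed in the world has none). Each returns a list of dicts, best first, with "score" (0 to 1); they miss things now and then, are a little off and sometimes report something else, mostly with a low value. They report only what shows in the picture. A call takes as long as a camera call.
- imaging.look_for(query, picture): "box" ([centre column, centre row, width, height] as shares, 0 to 1, of the picture: columns of its width, rows of its height, round what is visible of it).
- imaging.silhouettes(query, picture): "pixels" (480x640 bool, what is visible of it) and "box" ([centre column, centre row, width, height] as shares, 0 to 1, of the picture: columns of its width, rows of its height, round what is visible of it).
- imaging.pinpoint(query, picture): "point" ([column, row] as shares, 0 to 1, of the picture: columns of its width, rows of its height: a listed point, or the origin of a listed thing).
The state is a dict: "clock": time; "q": joint angles; "qd": joint speeds; "joint_torque": joint torques, N m; "tool_pos": TCP position; "eef_rot": TCP orientation; "contact_force": force on the tool from outside, world axes, zero at the start; "moment": the same for the moment, N m; "opening": opening from 0.0 (shut) to 1.0 (fully open).
Only numpy, scipy, OpenCV 4.12 (cv2) and the standard library are available. Lean on these libraries where they do the work, as an engineer would, in place of code of your own. Each camera call takes 0.05 s, during which the arm holds its last target.

TASK

Pick up the hand stamp that has a steel eye on its front, press the eye down through the sprung gate of the bench snap hook, over the hook's nose, and stand the stamp on the table beside it, let go, with the eye caught in the hook and the gate snapped shut above it. The hook swivels and may stand askew, so feel your way and go gently: never put more than 15 N on the hook. Leave the jars, the lids, the label roll and the other stamp where they are.

Things in the scene. Friction and masses are not known exactly. Their poses are not given: they have to be found in the camera images.
- stamp_grip (a point): Hand stamp with an eye, loose, standing, about 0.16 kg. Point at the centre of its upright black handle, 85 mm above its underside; handle 26 mm (x) by 16 mm (y), from 36 to 110 mm above the underside, on a wooden block 30 (x) x 40 (y) x 36 mm high. x points from the handle towards the eye, z up.
- stamp_eye (a point): Middle of the eye's outer cross bar (along y): 49 mm ahead (+x) of the handle's centre line, 24 mm above the underside, 61 mm below stamp_grip; same axes. The flat level eye of 6 mm round steel bar stands out of the block's front face (34 mm behind this point); its two side bars, along x, are 15 mm apart inside, 27 mm outside.
- hook_axis (a point): On the upright swivel axis of the bench hook, 24 mm above the table: the eye's cross bar lies here, give or take 8 mm, once clipped with the stamp standing on the table. Axes fixed with the anchor plate. The hook is an upright U of 8 mm bar, open at the top, nose on its -x side, 17 mm from the axis, spine on its +x side, 16 mm from it; the gap is 23 mm wide, its floor 17 mm above the table.
- hook_nose (a point): Where the middle of the nose's flat top (11 mm wide, 77 mm above the table) would be if the hook stood straight; fixed with the anchor plate. The hook starts swivelled about hook_axis by up to 1.1 rad either way; this turn is NOT measured: feel or look for it. The eye goes over the nose from above, nose inside the eye, cross bar over hook_axis, stamp on the nose's side.
- hook_gate (a point): On the swivel axis at the top of the shut gate, 67 mm above the table; fixed with the anchor plate. If the cross bar is over the axis but the stamp's x is turned more than about 0.2 rad from the hook's, a side bar lands on the nose, 10 mm above the gate. The gate hinges on the spine at a barrel 22 mm wide, too wide for the eye; a turn over 1.5 rad wrong lands on it.
- anchor: The fixed round anchor plate (radius 27 mm, 5 mm thick, bolt heads 3 mm high at y = +20 and -20 mm) and the hook on it. Origin on the swivel axis at table height; x points roughly away from the robot. The hook swivels stiffly (0.12 Nm of friction), and on its rubber bush it sinks about 0.4 mm per N, at most 8 mm.
- gate (a joint): Angle of the sprung gate: 0 shut, growing to 1.45 rad as it is pressed down into the hook. About 4 N starts it, 4 to 8 N keeps it moving. It springs shut above the cross bar only when the bar's middle is lower than about 33 mm above the table.
- spare_grip (a point): The other hand stamp, the same but without an eye; leave it alone. Point at the centre of its handle, 85 mm above its underside.
- jar0_mid (a point): Olive jar, 62 mm diameter, 95 mm tall, loose; the point is its centre. Leave it alone.
- jar1_mid (a point): Olive jar, the same; its centre. Leave it alone.
- jar2_mid (a point): Olive jar, the same; its centre. Leave it alone.
- lids_mid (a point): Stack of jar lids, 64 mm diameter, 30 mm tall; its centre. Leave it alone.
- labels_mid (a point): Roll of labels lying flat, 76 mm diameter, 30 mm tall; its centre. Leave it alone.

How it is judged:
On the way, in this order (a step that is already met when the one before it is completed fails the run):
1. the stamp with the eye is lifted at least 60 mm (height (world z) of stamp_eye above 0.084 m), for 0.1 s.
2. the eye's cross bar presses the gate well inward, above the middle of the hook (value of joint gate above 0.6 rad and horizontal distance between stamp_eye and hook_axis below 0.013 m and height (world z) of stamp_eye below 0.066 m), for 0.02 s.
At the end, for the whole second after the job is handed in: The eye's cross bar is inside the hook: within 13 mm of the swivel axis seen from above and 16 to 30 mm above the table; the gate is shut above it (under 0.12 rad); the stamp stands upright (within 0.12 rad), let go (horizontal distance between stamp_eye and hook_axis below 0.013 m and height (world z) of stamp_eye between 0.016 and 0.03 m and value of joint gate below 0.12 rad and angle between stamp_grip's own z axis and vertical below 0.12 rad); the robot touches nothing.
It fails at once if the hook is pushed with more than 15 N (contact force between anything else and anchor above 15 N).
It fails at once if the other stamp, a jar, the lids or the label roll is moved by more than 25 mm (distance of any of spare_grip, jar0_mid, jar1_mid, jar2_mid, lids_mid, labels_mid from where it was at the start of the episode above 0.025 m).
It also fails if it takes over 70 s, if anything falls off the work surface, if the arm or the gripper's body presses on something with over 40 N, if the wrist force passes 120 N, or if a joint passes its speed limit or range.

## Working session

There is one attempt and no reset: what is moved stays moved. The work goes in short steps, Python scripts to look and compute and a tool call to move; the robot and the scene stay as the last step left them, time stands still between calls to the robot, and variables do not carry over. Pictures are saved under pics/ and viewed, and the job is handed in when it is done.

Besides the shell and the picture viewer there is one more tool, called after "Emit:" as name(argument=value, ...) on one line, values as JSON. send_rows: Moves the arm, as the interface text tells. Its arguments: {"type":"object","properties":{"moves":{"type":"array"},"claw":{"type":"number"},"grip_force":{"type":"number"}},"required":["moves"]}

```bash
ls; mkdir -p pics; cat > h.py <<'E'
import numpy as np, cv2
from plant import r, imaging
from scipy.spatial.transform import Rotation as R
def cam(d):
    Rm=cv2.Rodrigues(np.array(d['rvec'],float))[0]; t=np.array(d['tvec'],float).ravel(); return Rm,t,np.array(d['mtx'],float)
def cloud(d):
    Rm,t,K=cam(d); z=d['depth']; v,u=np.mgrid[0:480,0:640]
    P=np.stack([(u-K[0,2])/K[0,0]*z,(v-K[1,2])/K[1,1]*z,z],-1)
    W=(P-t)@Rm; W[z==0]=np.nan; return W
def ray(d,uv,zw):
    "point on pixel ray at world height zw"
    Rm,t,K=cam(d); c=-Rm.T@t; q=Rm.T@np.array([(uv[0]-K[0,2])/K[0,0],(uv[1]-K[1,2])/K[1,1],1.]); return c+q*(zw-c[2])/q[2]
def proj(d,p):
    Rm,t,K=cam(d); q=K@(Rm@np.array(p,float)+t); return q[:2]/q[2]
def save(d,name,crop=None,scale=1):
    im=d['image'][:,:,::-1]
    if crop: im=im[crop[1]:crop[3],crop[0]:crop[2]]
    im=cv2.resize(im,None,fx=scale,fy=scale,interpolation=cv2.INTER_CUBIC) if scale!=1 else im
    cv2.imwrite('pics/'+name+'.png',im)
E
python3 - <<'E'
from h import *
s=r.get_state(); print({k:np.round(v,3) for k,v in s.items()})
for n in ['top','side']:
    d=imaging.snapshot(n); save(d,n+'0'); Rm,t,K=cam(d); print(n,'cam',-Rm.T@t, K[0,0], 'axis',Rm[2])
    for q,z in [('stamp_grip',.085),('stamp_eye',.024),('hook_axis',.024),('hook_nose',.077),('hook_gate',.067),('anchor',0),('spare_grip',.085),('jar0_mid',.0475),('lids_mid',.015),('labels_mid',.015)]:
        for o in imaging.pinpoint(q,d)[:3]:
            uv=np.array(o['point'])*[640,480]; print(n,q,round(o['score'],2),uv.round(1),ray(d,uv,z).round(4))
E
```

```text
pics
{'clock': np.float64(0.0), 'q': array([-1.124,  0.69 , -0.195,  1.566,  0.157,  0.902, -0.215]), 'qd': array([ 0.   , -0.001, -0.   ,  0.001,  0.001,  0.   , -0.001]), 'joint_torque': array([-0.0000e+00, -5.2757e+01, -1.2670e+00, -1.5343e+01, -5.3000e-02,
        7.0000e-03,  0.0000e+00]), 'tool_pos': array([0.251, 0.572, 0.263]), 'eef_rot': array([ 0.205,  0.979, -0.001, -0.   ]), 'contact_force': array([ 0.852, -0.645, -0.261]), 'moment': array([ 0.05 , -0.045, -0.038]), 'opening': np.float64(0.996)}
top cam [ 0.39605485 -0.06435685  1.05177392] 438.62565176937954 axis [ 0.16535157  0.00539722 -0.98621992]
top stamp_grip 0.87 [244.9 280.6] [0.4708 0.103  0.085 ]
top stamp_eye 0.61 [256.  263.2] [0.5173 0.0897 0.024 ]
top hook_axis 0.67 [370.4 236.5] [ 0.5884 -0.1794  0.024 ]
top hook_nose 0.63 [370.4 244.5] [ 0.5601 -0.1736  0.077 ]
top hook_gate 0.86 [371.9 233.4] [ 0.5876 -0.178   0.067 ]
top anchor 0.69 [371.9 240. ] [ 0.5843 -0.1859  0.    ]
top anchor 0.33 [247.  281.7] [0.4749 0.1127 0.    ]
top jar0_mid 0.81 [268.6 196.5] [0.6738 0.0644 0.0475]
top lids_mid 0.59 [169.2 
[... 308 characters left out ...]
 ]
side stamp_eye 0.88 [256.9 240.8] [0.5248 0.0917 0.024 ]
side stamp_eye 0.44 [360.6 308.7] [ 0.559  -0.2026  0.024 ]
side hook_axis 0.93 [364.8 298.7] [ 0.5824 -0.1846  0.024 ]
side hook_axis 0.71 [366.  311.5] [ 0.5617 -0.2139  0.024 ]
side hook_axis 0.4 [369.3 275. ] [ 0.6344 -0.1321  0.024 ]
side hook_nose 0.94 [355.5 274.3] [ 0.566  -0.1768  0.077 ]
side hook_gate 0.7 [367.4 274.7] [ 0.5913 -0.1778  0.067 ]
side anchor 0.77 [362.  307.1] [ 0.5838 -0.1764  0.    ]
side spare_grip 0.77 [238.7 184.8] [0.5608 0.228  0.085 ]
side jar0_mid 0.86 [321.4 213.3] [0.6733 0.0779 0.0475]
side jar0_mid 0.74 [238.4 186.8] [0.59   0.2902 0.0475]
side lids_mid 0.59 [175.5 214.2] [0.4402 0.3072 0.015 ]
```

View pics/top0.png

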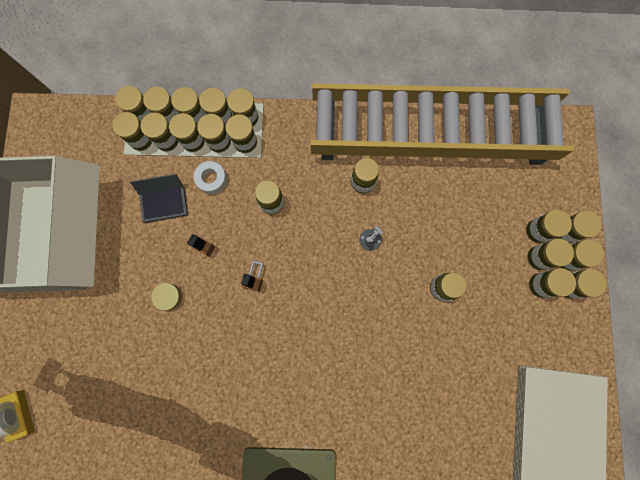

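View pics/side0.png

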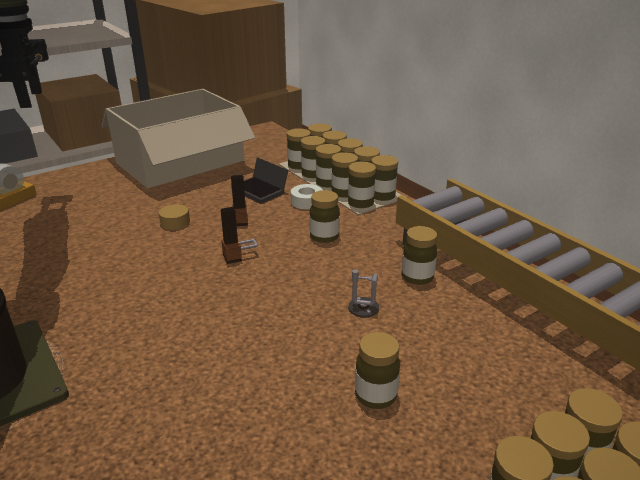

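```bash
python3 - <<'E'
from h import *
d=imaging.snapshot('top'); save(d,'th',(330,200,410,280),7); save(d,'ts',(215,240,295,320),7)
e=imaging.snapshot('side'); save(e,'sh',(320,250,410,330),7); save(e,'ss',(190,170,290,270),6)
np.save('ct.npy',cloud(d));np.save('cs.npy',cloud(e))
E
python3 - <<'E'
import cv2,numpy as np
a=[cv2.imread(f'pics/{n}.png') for n in ['th','ts']]; cv2.imwrite('pics/m1.png',cv2.resize(np.hstack(a),(800,400)))
a=[cv2.resize(cv2.imread(f'pics/{n}.png'),(400,400)) for n in ['sh','ss']]; cv2.imwrite('pics/m2.png',np.hstack(a))
E
```

```text
(no output)
```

View pics/m1.png

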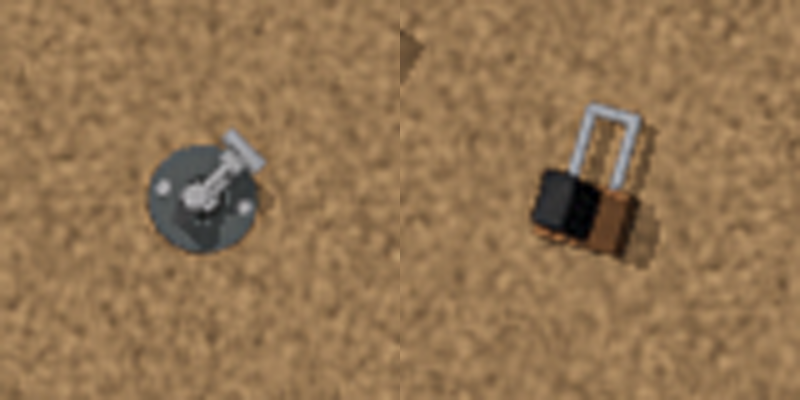

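View pics/m2.png

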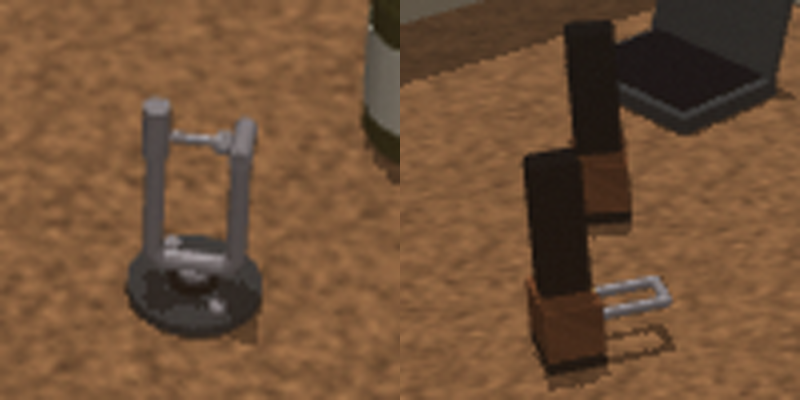

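```bash
python3 - <<'E'
from h import *
d=imaging.snapshot('top'); e=imaging.snapshot('side')
c=lambda u,v:(330+u/5-.4,200+v/5-.4)
for n,p,z in [('nose',(198,197),.077),('barrelL',(228,133),.068),('barrelR',(260,166),.068),('barrel',(244,150),.068),('plate',(204,199),.005),('b1',(163,187),.008),('b2',(245,207),.008)]:
    print(n,ray(d,c(*p),z).round(4))
cs=lambda u,v:(320+u*90/400,250+v*80/400)
for n,p,z in [('nose',(157,104),.077),('b1',(174,243),.008),('b2',(217,307),.008)]:
    print('side',n,ray(e,cs(*p),z).round(4))
ct=lambda u,v:(215+u/5-.4,240+v/5-.4)
for n,p,z in [('eyeL',(191,107),.024),('eyeR',(236,119),.024),('rootL',(176,175),.024),('rootR',(217,188),.024),('h1',(143,170),.11),('h2',(132,232),.11),('h3',(180,239),.11),('h4',(195,186),.11)]:
    print(n,ray(d,ct(*p),z).round(4))
for n,W in [('t',cloud(d)),('s',cloud(e))]:
    m=(np.hypot(W[...,0]-.585,W[...,1]+.18)<.05)&(W[...,2]>.05)
    P=W[m]; print(n,len(P)); print(P[np.argsort(-P[:,2])][:40].round(4).tolist())
    m=(np.hypot(W[...,0]-.48,W[...,1]-.10)<.05)&(W[...,2]>.1)
    P=W[m].astype(np.float32); print(len(P),P.mean(0), cv2.minAreaRect(P[:,:2]*1000))
E
```

```text
nose [ 0.5727 -0.1709  0.077 ]
barrelL [ 0.6044 -0.1854  0.068 ]
barrelR [ 0.5894 -0.2001  0.068 ]
barrel [ 0.5967 -0.1927  0.068 ]
plate [ 0.5848 -0.1817  0.005 ]
b1 [ 0.5896 -0.1615  0.008 ]
b2 [ 0.5809 -0.2011  0.008 ]
side nose [ 0.5722 -0.1682  0.077 ]
side b1 [ 0.5883 -0.1621  0.008 ]
side b2 [ 0.5793 -0.2007  0.008 ]
eyeL [0.5222 0.0975 0.024 ]
eyeR [0.5171 0.076  0.024 ]
rootL [0.4899 0.1029 0.024 ]
rootR [0.4843 0.0834 0.024 ]
h1 [0.4838 0.1032 0.11  ]
h2 [0.4571 0.1065 0.11  ]
h3 [0.4547 0.0858 0.11  ]
h4 [0.4776 0.0805 0.11  ]
t 85
[[0.5764, -0.1655, 0.0809], [0.5745, -0.1724, 0.0796], [0.5768, -0.1679, 0.0791], [0.5701, -0.1725, 0.0786], [0.5747, -0.1658, 0.0777], [0.5726, -0.1726, 0.0775], [0.5748, -0.1704, 0.0775], [0.5772, -0.1704, 0.0773], [0.5726, -0.1704, 0.077], [0.5704, -0.1705, 0.0769], [0.5705, -0.1683, 0.0759], [0.5727, -0.1638, 0.0758], [0.5684, -0.1707, 0.075], [0.573, -0.1684, 0.0748], [0.5752, -0.1639, 0.0744], [0.5754, -0.1684, 0.0743], [0.573, -0.1662, 0.0742], [0.5708, -0.1641, 0.0733], [0.5687, -0.1687, 0.0728], [0.571, -0.1664, 0.0728], [0.5687, -0.166
[... 1176 characters left out ...]
 [0.574, -0.1679, 0.0757], [0.5676, -0.1706, 0.0756], [0.5698, -0.1677, 0.0752], [0.5666, -0.1691, 0.0752], [0.5757, -0.1712, 0.0749], [0.5699, -0.1732, 0.0741], [0.5689, -0.1718, 0.0737], [0.5739, -0.1709, 0.0734], [0.5722, -0.173, 0.0732], [0.5756, -0.1714, 0.073], [0.5674, -0.1654, 0.0728], [0.5687, -0.1693, 0.0724], [0.5675, -0.171, 0.0718], [0.566, -0.1729, 0.0714], [0.5707, -0.1723, 0.0713], [0.5903, -0.1964, 0.0711], [0.5672, -0.1657, 0.071], [0.5687, -0.1666, 0.0709], [0.5672, -0.1685, 0.0705], [0.5703, -0.1702, 0.0702], [0.5881, -0.1965, 0.07]]
109 [0.46864036 0.09519365 0.10698375] ((469.1791076660156, 96.14884948730469), (18.322628021240234, 26.403114318847656), 62.66688919067383)
```

The top picture shows the eye stamp with its handle at about (245,281) and its eye at (256,263), pointing up. The hook plate is at (371,240), with the nose at (370,239) and the gate barrel up-right at (379,230), so the hook's yaw is about −0.78 rad. The stamp's yaw is about −0.19 rad.

```bash
cat >> h.py <<'E'
def to(target,yaw_y=None):
    "shift in tool axes and turn (deg) to put TCP at target, tool y at world angle yaw_y (deg), pointing down"
    s=r.get_state(); T=R.from_quat(s['eef_rot']); sh=T.inv().apply(np.array(target)-s['tool_pos'])
    out=[]
    if yaw_y is not None:
        a=np.radians(yaw_y); y=np.array([np.cos(a),np.sin(a),0]); z=np.array([0,0,-1.]); x=np.cross(y,z)
        out=np.degrees((T.inv()*R.from_matrix(np.stack([x,y,z],1))).as_rotvec())
    print('t',round(float(s['clock']),2),'pos',s['tool_pos'].round(4),'F',s['contact_force'].round(2),'M',s['moment'].round(3),'open',round(float(s['opening']),3))
    print('shift mm',(sh*1000).round(1),'turn deg',np.round(out,2))
E
python3 -c "
from h import *
to([.471,.097,.2],79)"
```

```text
t 1.3 pos [0.2507 0.5725 0.2638] F [-0.02  0.22  0.75] M [ 0.019 -0.009 -0.057] open 1.002
shift mm [-392.5 -347.2   63.7] turn deg [ 1.000e-02 -0.000e+00 -1.265e+01]
```

Emit:
send_rows(moves=[-0.028, -0.025, 0.0, 0, 0, -1, -0.056, -0.05, 0.0, 0, 0, -2, -0.084, -0.075, 0.0, 0, 0, -4, -0.112, -0.1, 0, 0, 0, -6, -0.14, -0.125, 0, 0, 0, -8], claw=-1, grip_force=60)

```text
clock: 1.72
tool_pos: [0.3293, 0.4003, 0.2639]
eef_rot: [0.135, 0.991, 0.0, 0.0]
contact_force: [1.0, -0.1, -0.9]
opening: 0.999
```

```bash
python3 -c "
from h import *
to([.471,.097,.2],79)"
```

```text
t 1.72 pos [0.3293 0.4003 0.2639] F [ 0.96 -0.08 -0.87] M [-0.065 -0.034  0.019] open 0.999
shift mm [-217.7 -254.3   63.8] turn deg [ 0.02  0.02 -4.53]
```

Emit:
send_rows(moves=[-0.025, -0.029, 0.002, 0, 0, -1, -0.05, -0.058, 0.005, 0, 0, -2, -0.075, -0.087, 0.01, 0, 0, -3, -0.1, -0.116, 0.015, 0, 0, -4, -0.125, -0.145, 0.02, 0, 0, -4.5])

```text
clock: 2.13
tool_pos: [0.4116, 0.2256, 0.244]
eef_rot: [0.096, 0.995, 0.0, 0.001]
contact_force: [0.7, -1.1, -0.8]
opening: 1.002
```

```bash
python3 -c "
from h import *
to([.471,.097,.2],79)"
```

```text
t 2.13 pos [0.4116 0.2256 0.244 ] F [ 0.69 -1.06 -0.79] M [ 0.029 -0.054 -0.034] open 1.002
shift mm [ -82.7 -115.    43.9] turn deg [0.05 0.06 0.03]
```

Emit:
send_rows(moves=[-0.02, -0.028, 0.01, 0, 0, 0, -0.04, -0.056, 0.02, 0, 0, 0, -0.06, -0.084, 0.03, 0, 0, 0, -0.078, -0.108, 0.04, 0, 0, 0, -0.0827, -0.115, 0.0439, 0.05, 0.06, 0])

```text
clock: 2.55
tool_pos: [0.4725, 0.0912, 0.1989]
eef_rot: [0.099, 0.995, -0.002, -0.0]
contact_force: [-0.1, -0.2, 0.5]
opening: 1.001
```

```bash
python3 -c "
from h import *
to([.471,.097,.091],79)
d=imaging.snapshot('top'); e=imaging.snapshot('side'); save(d,'t1',(195,220,325,350),4);save(e,'s1',(150,120,310,280),4)
for q,z in [('stamp_grip',.085),('stamp_eye',.024)]:
  for D in (d,e):
    for o in imaging.pinpoint(q,D)[:1]: print(q,o['score'],ray(D,np.array(o['point'])*[640,480],z).round(4))
a=cv2.imread('pics/t1.png');b=cv2.imread('pics/s1.png');cv2.imwrite('pics/m3.png',np.hstack([cv2.resize(a,(400,400)),cv2.resize(b,(400,400))]))"
```

```text
t 2.55 pos [0.4725 0.0912 0.1989] F [-0.07 -0.18  0.49] M [-0.011 -0.026 -0.014] open 1.001
shift mm [  2.6   5.8 107.9] turn deg [-0.2   0.01 -0.41]
stamp_grip 0.82 [0.4754 0.0961 0.085 ]
stamp_eye 0.57 [ 0.589  -0.1764  0.024 ]
stamp_eye 0.64 [0.5192 0.0915 0.024 ]
```

View pics/m3.png

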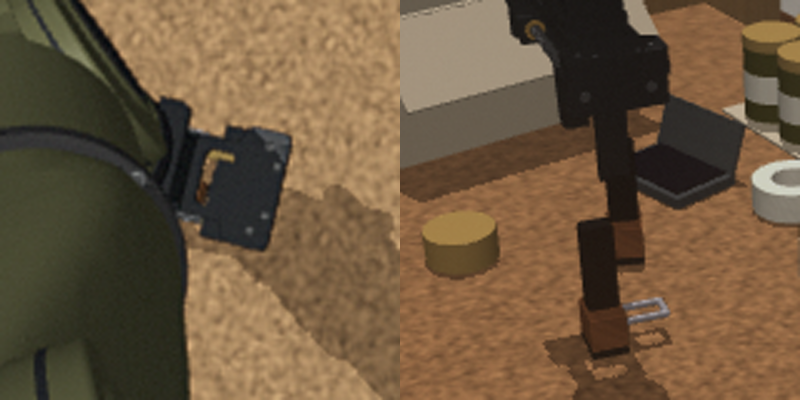

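The side view (right half) shows the stamp still standing at about (598,260) with the gripper above it. Next is the descent.

Emit:
send_rows(moves=[0.0026, 0.0058, 0.005, 0, 0, -0.4, 0.0026, 0.0058, 0.03, 0, 0, -0.4, 0.0026, 0.0058, 0.06, 0, 0, -0.4, 0.0026, 0.0058, 0.09, 0, 0, -0.4, 0.0026, 0.0058, 0.108, 0, 0, -0.4])

```text
clock: 3.27
tool_pos: [0.4681, 0.1077, 0.0906]
eef_rot: [0.089, 0.996, 0.001, -0.0]
contact_force: [-0.6, 0.2, -0.3]
opening: 0.998
```

```bash
python3 -c "
from h import *
to([.471,.097,.091],79)"
```

```text
t 3.27 pos [0.4681 0.1077 0.0906] F [-0.56  0.17 -0.27] M [-0.02   0.038 -0.027] open 0.998
shift mm [ -4.7 -10.   -0.4] turn deg [ 0.13 -0.07  0.83]
```

Emit:
send_rows(moves=[-0.0023, -0.005, -0.0004, 0, 0, 0.4, -0.0047, -0.01, -0.0004, 0, 0, 0.8, -0.0047, -0.01, -0.0004, 0, 0, 0.8, -0.0047, -0.01, -0.0004, 0, 0, 0.8, -0.0047, -0.01, -0.0004, 0, 0, 0.8])

```text
clock: 3.68
tool_pos: [0.4718, 0.0972, 0.0923]
eef_rot: [0.096, 0.995, 0.002, 0.001]
contact_force: [0.8, 0.0, -0.0]
opening: 1.003
```

```bash
python3 -c "
from h import *
to([.471,.097,.091],79)"
```

```text
t 3.68 pos [0.4718 0.0972 0.0923] F [ 0.82  0.01 -0.01] M [0.045 0.037 0.051] open 1.003
shift mm [ 0.7 -0.4  1.2] turn deg [0.21 0.06 0.01]
```

Emit:
send_rows(moves=[0, 0, 0.001, 0, 0, 0, 0, 0, 0.001, 0, 0, 0, 0, 0, 0.001, 0, 0, 0, 0, 0, 0.001, 0, 0, 0, 0, 0, 0.001, 0, 0, 0], claw=1, grip_force=60)

```text
clock: 4.1
tool_pos: [0.4718, 0.0973, 0.0914]
eef_rot: [0.096, 0.995, 0.002, 0.001]
contact_force: [0.9, -0.2, 0.7]
opening: 0.644
```

Emit:
send_rows(moves=[0, 0, 0, 0, 0, 0, 0, 0, 0, 0, 0, 0, 0, 0, 0, 0, 0, 0, 0, 0, 0, 0, 0, 0, 0, 0, 0, 0, 0, 0])

```text
clock: 4.52
tool_pos: [0.4718, 0.0973, 0.0913]
eef_rot: [0.096, 0.995, 0.002, 0.001]
contact_force: [-0.0, -0.3, -0.2]
opening: 0.267
```

```bash
python3 -c "
from h import *
to([.471,.097,.091],79)"
```

```text
t 4.52 pos [0.4718 0.0973 0.0913] F [-0.04 -0.32 -0.16] M [0.076 0.004 0.019] open 0.267
shift mm [ 0.7 -0.4  0.3] turn deg [0.22 0.06 0.01]
```

Emit:
send_rows(moves=[0, 0, 0, 0, 0, 0, 0, 0, 0, 0, 0, 0, 0, 0, 0, 0, 0, 0, 0, 0, 0, 0, 0, 0, 0, 0, 0, 0, 0, 0])

```text
clock: 4.93
tool_pos: [0.4718, 0.0973, 0.0912]
eef_rot: [0.096, 0.995, 0.002, 0.001]
contact_force: [0.2, 0.1, -2.0]
opening: 0.183
```

```bash
python3 -c "
from h import *
to([.471,.097,.091],79)"
```

```text
t 4.93 pos [0.4718 0.0973 0.0912] F [ 0.24  0.08 -2.04] M [ 0.045 -0.013 -0.045] open 0.183
shift mm [ 0.7 -0.5  0.2] turn deg [0.22 0.05 0.02]
```

Opening 0.183 × 88 mm = 16 mm, which matches the handle width. Lifting.

Emit:
send_rows(moves=[0, 0, -0.01, 0, 0, 0, 0, 0, -0.035, 0, 0, 0, 0, 0, -0.065, 0, 0, 0, 0, 0, -0.095, 0, 0, 0, 0, 0, -0.12, 0, 0, 0])

```text
clock: 5.35
tool_pos: [0.4711, 0.0965, 0.2128]
eef_rot: [0.096, 0.995, 0.002, 0.0]
contact_force: [1.0, -0.5, -1.5]
opening: 0.176
```

Emit:
send_rows(moves=[0, 0, 0, 0, 0, 0, 0, 0, 0, 0, 0, 0, 0, 0, 0, 0, 0, 0, 0, 0, 0, 0, 0, 0, 0, 0, 0, 0, 0, 0])

```text
clock: 5.77
tool_pos: [0.4703, 0.0963, 0.2114]
eef_rot: [0.096, 0.995, 0.001, -0.001]
contact_force: [0.8, -0.3, -3.0]
opening: 0.176
```

```bash
python3 -c "
from h import *
to([.55,-.147,.215],45)
e=imaging.snapshot('side'); save(e,'s2',(150,100,350,300),3)
W=cloud(e)
"
```

```text
t 5.77 pos [0.4703 0.0963 0.2114] F [ 0.81 -0.27 -2.97] M [-0.029 -0.031  0.009] open 0.176
shift mm [-124.6 -223.6   -4.3] turn deg [ 0.07 -0.15 34.02]
```

View pics/s2.png

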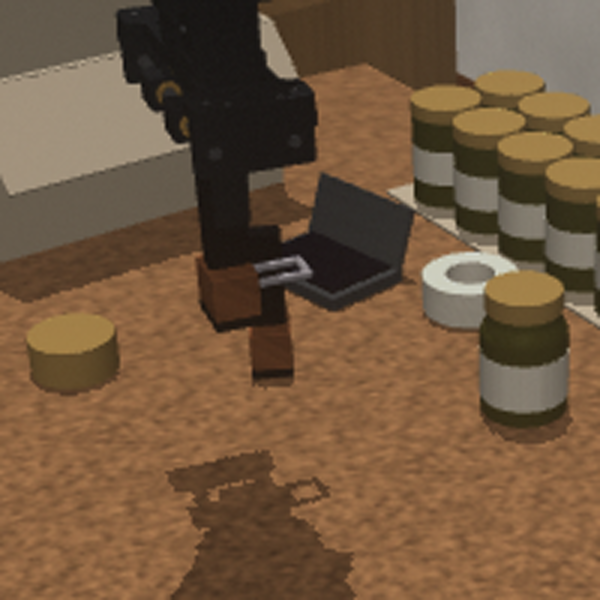

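The stamp is held upright: its block is at (230,290) and its eye at (285,268) in the crop. Carrying it over the hook.

Emit:
send_rows(moves=[-0.008, -0.015, 0, 0, 0, 2, -0.022, -0.04, 0, 0, 0, 6, -0.037, -0.067, 0, 0, 0, 10, -0.053, -0.095, 0, 0, 0, 14, -0.069, -0.124, 0, 0, 0, 19])

```text
clock: 6.23
tool_pos: [0.5145, -0.0394, 0.2103]
eef_rot: [0.26, 0.966, 0.001, -0.002]
contact_force: [1.1, 0.8, -2.1]
opening: 0.175
```

```bash
python3 -c "
from h import *
to([.55,-.147,.215],45)"
```

```text
t 6.23 pos [ 0.5145 -0.0394  0.2103] F [ 1.1   0.75 -2.09] M [ 0.032 -0.104  0.029] open 0.175
shift mm [-84.7 -75.2  -5.1] turn deg [ 0.02 -0.23 14.89]
```

Emit:
send_rows(moves=[-0.022, -0.019, -0.002, 0, 0, 4, -0.044, -0.039, -0.004, 0, 0, 8, -0.066, -0.058, -0.005, 0, -0.1, 12, -0.08, -0.071, -0.005, 0, -0.2, 14.5, -0.0847, -0.0752, -0.005, 0, -0.2, 14.9])

```text
clock: 6.65
tool_pos: [0.5501, -0.1513, 0.2139]
eef_rot: [0.386, 0.923, -0.001, -0.0]
contact_force: [-0.2, -0.2, -1.5]
opening: 0.174
```

Emit:
send_rows(moves=[0, 0, 0, 0, 0, 0, 0, 0, 0, 0, 0, 0, 0, 0, 0, 0, 0, 0, 0, 0, 0, 0, 0, 0, 0, 0, 0, 0, 0, 0])

```text
clock: 7.07
tool_pos: [0.5499, -0.1496, 0.2139]
eef_rot: [0.384, 0.923, -0.001, -0.0]
contact_force: [-0.0, -0.5, -1.8]
opening: 0.178
```

```bash
python3 -c "
from h import *
to([.55,-.147,.215],45)
d=imaging.snapshot('top'); e=imaging.snapshot('side'); save(d,'t3',(310,180,430,300),5);save(e,'s3',(270,180,430,340),5)
to([.55,-.147,.215],45)
a=cv2.imread('pics/t3.png');b=cv2.imread('pics/s3.png');cv2.imwrite('pics/m4.png',np.hstack([cv2.resize(a,(400,400)),cv2.resize(b,(400,400))]))
for D in (d,e):
    for o in imaging.pinpoint('stamp_eye',D)[:2]: print(o['score'],np.array(o['point'])*[640,480],ray(D,np.array(o['point'])*[640,480],.148).round(4))
"
```

```text
t 7.07 pos [ 0.5499 -0.1496  0.2139] F [-0.04 -0.54 -1.75] M [ 0.015 -0.026 -0.028] open 0.178
shift mm [ 1.8  1.9 -1.1] turn deg [-0.11 -0.01 -0.22]
t 7.17 pos [ 0.55   -0.1503  0.214 ] F [-0.27  0.09 -2.05] M [-0.051  0.005  0.078] open 0.177
shift mm [ 2.4  2.3 -1. ] turn deg [-0.11  0.02 -0.28]
0.92 [368.704 237.792] [ 0.5821 -0.1871  0.148 ]
```

View pics/m4.png

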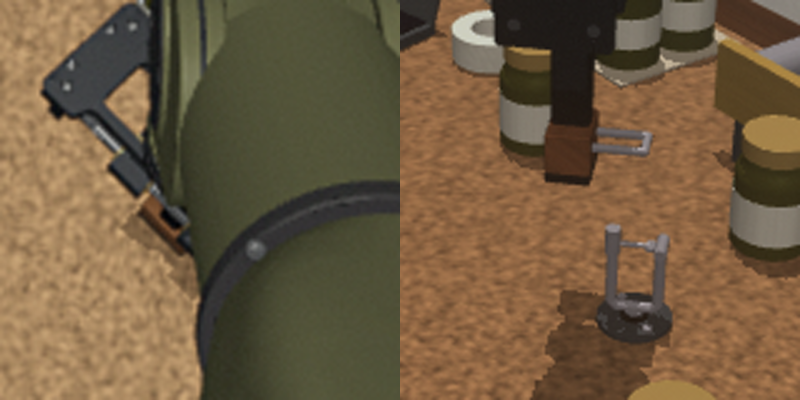

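The side view shows the eye at crop (620,143), above the hook nose at (613,230). The arm hides both from the top camera. Next I'll lower the eye until it is just above the nose and measure it against the hook.

```bash
python3 -c "
from h import *
to([.5497,-.1469,.164],45)"
```

```text
t 7.27 pos [ 0.5501 -0.1508  0.214 ] F [-0.37 -0.63 -2.06] M [ 0.027  0.045 -0.016] open 0.18
shift mm [ 3.1  2.6 50. ] turn deg [-0.12  0.04 -0.33]
```

Emit:
send_rows(moves=[0.0015, 0.0013, 0.01, 0, 0, -0.2, 0.003, 0.0026, 0.022, 0, 0, -0.3, 0.0031, 0.0026, 0.034, -0.1, 0, -0.3, 0.0031, 0.0026, 0.044, -0.1, 0, -0.3, 0.0031, 0.0026, 0.05, -0.1, 0, -0.3])

```text
clock: 7.68
tool_pos: [0.5489, -0.1466, 0.1623]
eef_rot: [0.383, 0.924, -0.0, -0.001]
contact_force: [-0.2, -0.3, -2.0]
opening: 0.174
```

Emit:
send_rows(moves=[0, 0, 0, 0, 0, 0, 0, 0, 0, 0, 0, 0, 0, 0, 0, 0, 0, 0, 0, 0, 0, 0, 0, 0, 0, 0, 0, 0, 0, 0])

```text
clock: 8.1
tool_pos: [0.5493, -0.1467, 0.1629]
eef_rot: [0.383, 0.924, -0.0, -0.0]
contact_force: [0.1, 0.2, -0.6]
opening: 0.176
```

```bash
python3 -c "
from h import *
to([.5497,-.1469,.164],45)
D=[imaging.snapshot('side') for _ in range(4)]
e=D[-1]; save(e,'s4',(325,225,405,285),10)
W=np.nanmean([cloud(x) for x in D],0)
np.save('w4.npy',W); np.save('i4.npy',e['image'])
to([.5497,-.1469,.164],45)
for o in imaging.pinpoint('stamp_eye',e)[:2]: print(o['score'],np.array(o['point'])*[640,480],ray(e,np.array(o['point'])*[640,480],.0967).round(4))
p=r.get_state()['tool_pos']
for q in ['nose','eye']: pass
print(proj(e,[.5844,-.1816,.067]))
"
```

```text
t 8.1 pos [ 0.5493 -0.1467  0.1629] F [ 0.06  0.19 -0.56] M [ 0.021  0.044 -0.015] open 0.176
shift mm [-0.4  0.1 -1.1] turn deg [-0.05 -0.01 -0.01]
t 8.3 pos [ 0.5491 -0.1467  0.1626] F [ 0.62 -0.09 -1.41] M [-0.002  0.014  0.006] open 0.176
shift mm [-0.6  0.3 -1.4] turn deg [-0.07 -0.04 -0.01]
0.55 [367.168 262.608] [ 0.585  -0.1829  0.0967]
[365.65915801 277.03891059]
```

View pics/s4.png

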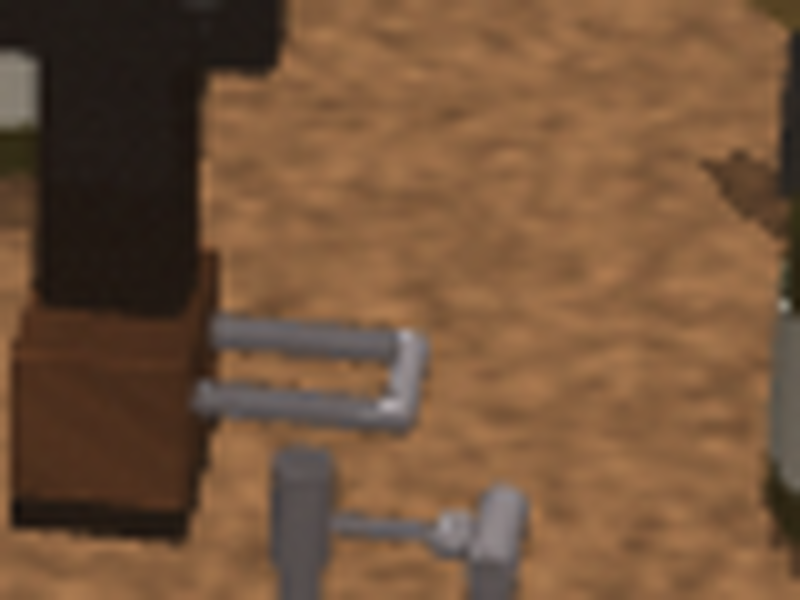

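The crop shows the eye's cross bar at about (405,377), the near side bar on y≈400 and the far one on y≈335. The nose top is at (303,458) and the gate barrel at (500,520).

```bash
python3 -c "
from h import *
e=imaging.snapshot('side')
c=lambda u,v:(325+u/10-.45,225+v/10-.45)
n=np.array([1,-1])/2**.5; l=np.array([1,1])/2**.5
A=np.array([.5844,-.1815])
z=.0954
def show(nm,p,z):
    w=ray(e,c(*p),z); print(nm,w.round(4),'along',((w[:2]-A)@n*1000).round(1),'lat',((w[:2]-A)@l*1000).round(1))
show('far corner',(408,343),z); show('near corner',(400,413),z); show('mid',(405,377),z)
show('far root',(215,328),z); show('near root',(205,398),z)
show('nose top c',(303,463),.077); show('barrel top far',(502,492),.071)
s=r.get_state(); T=R.from_quat(s['eef_rot']); y=T.as_matrix()[:,1]; x=-T.as_matrix()[:,0]; print('tool -x',x.round(4))
print('kin eye',((s['tool_pos'][:2]+.049*x[:2]-A)@n*1000).round(1),((s['tool_pos'][:2]+.049*x[:2]-A)@l*1000).round(1))
W=np.load('w4.npy'); P=W[225:285,325:405].reshape(-1,3); rel=P[:,:2]-A; al=rel@n*1000; la=rel@l*1000
m=(P[:,2]>.088)&(P[:,2]<.104)&(al>-16)&(al<8)&(abs(la)<25)
print('eye cloud',m.sum(), np.nanmedian(la[m]),np.nanmedian(P[m,2])); print(np.histogram(la[m],np.arange(-22,22,2)))
m=(P[:,2]>.072)&(P[:,2]<.083)&(al>-26)&(al<-8)&(abs(la)<25)
print('nose',m.sum(),np.nanmean(la[m]),np.nanmean(al[m]),np.histogram(la[m],np.arange(-16,16,2)))
m=(P[:,2]>.064)&(P[:,2]<.075)&(al>8)&(al<26)&(abs(la)<25)
print('barrel',m.sum(),np.nanmean(la[m]),np.nanmean(al[m]),np.histogram(la[m],np.arange(-16,16,2)))
"
```

```text
far corner [ 0.5911 -0.1705  0.0954] along -3.1 lat 12.5
near corner [ 0.5766 -0.1866  0.0954] along -1.9 lat -9.1
mid [ 0.5841 -0.1785  0.0954] along -2.4 lat 1.9
far root [ 0.567  -0.1482  0.0954] along -35.9 lat 11.3
near root [ 0.5527 -0.1645  0.0954] along -34.4 lat -10.5
nose top c [ 0.5714 -0.1679  0.077 ] along -18.8 lat 0.5
barrel top far [ 0.5995 -0.1871  0.071 ] along 14.7 lat 6.7
tool -x [ 0.707  -0.7072 -0.001 ]
kin eye -0.7 -0.4
eye cloud 82 -5.898945994143462 0.09812070833799726
(array([ 0,  0,  0,  8, 23,  6,  2,  2,  2,  1,  3,  3,  2,  5, 13, 11,  1,
        0,  0,  0,  0]), array([-22, -20, -18, -16, -14, -12, -10,  -8,  -6,  -4,  -2,   0,   2,
         4,   6,   8,  10,  12,  14,  16,  18,  20]))
nose 33 -0.4581220177340657 -18.53401966117463 (array([ 0,  0,  0,  0,  0,  1, 12,  6,  6,  5,  2,  1,  0,  0,  0]), array([-16, -14, -12, -10,  -8,  -6,  -4,  -2,   0,   2,   4,   6,   8,
        10,  12,  14]))
barrel 56 -1.092633996851492 14.285461027675703 (array([ 0,  0,  4, 11,  3,  4,  5,  3,  7,  3,  4,  5,  5,  1,  1]), array([-16, -14, -12, -10,  -8,  -6,  -4,  -2,   0,   2,   4,   6,   8,
        10,  12,  14]))
```

All the estimates agree that the eye is centred on the hook within about 1.5 mm, so I'll descend gently and watch the force.

Emit:
send_rows(moves=[-0.0003, 0, 0.003, 0, 0, 0, -0.0003, 0.0, 0.006, 0, 0, 0, -0.0003, 0, 0.009, 0, 0, 0, -0.0003, 0, 0.011, 0, 0, 0, -0.0003, 0, 0.012, 0, 0, 0])

```text
clock: 8.82
tool_pos: [0.5489, -0.1468, 0.1499]
eef_rot: [0.383, 0.924, -0.001, -0.001]
contact_force: [-0.8, -0.8, -2.2]
opening: 0.178
```

Emit:
send_rows(moves=[0, 0, 0.001, 0, 0, 0, 0, 0, 0.002, 0, 0, 0, 0, 0, 0.003, 0, 0, 0, 0, 0, 0.0035, 0, 0, 0, 0, 0, 0.004, 0, 0, 0])

```text
clock: 9.23
tool_pos: [0.5489, -0.1468, 0.1458]
eef_rot: [0.383, 0.924, -0.001, -0.001]
contact_force: [-0.3, -0.1, -2.3]
opening: 0.177
```

```bash
python3 -c "
from h import *
to([.5497,-.1469,.14],45)
e=imaging.snapshot('side'); save(e,'s5',(325,225,405,285),10)
to([.5497,-.1469,.14],45)
"
```

```text
t 9.23 pos [ 0.5489 -0.1468  0.1458] F [-0.32 -0.06 -2.33] M [-0.023 -0.029 -0.005] open 0.177
shift mm [-0.7  0.5  5.8] turn deg [-0.11 -0.09 -0.01]
t 9.28 pos [ 0.5489 -0.1468  0.1458] F [ 0.25  0.22 -2.12] M [-0.046 -0.002 -0.068] open 0.18
shift mm [-0.7  0.5  5.8] turn deg [-0.11 -0.1  -0.01]
```

View pics/s5.png

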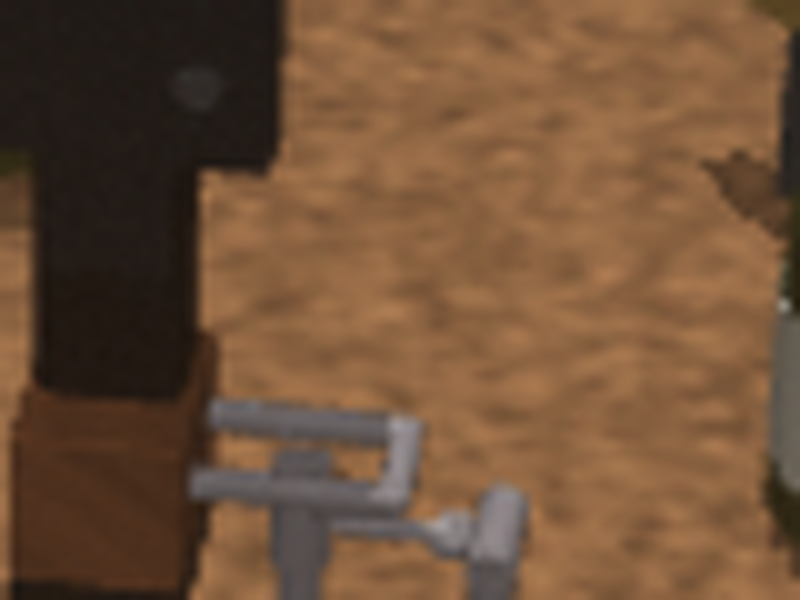

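The nose, at (302,460), shows between the two bars (y≈415 and y≈490) and there is no contact force, so I carry on down.

Emit:
send_rows(moves=[0, 0, 0.001, 0, 0, 0, 0, 0, 0.002, 0, 0, 0, 0, 0, 0.003, 0, 0, 0, 0, 0, 0.004, 0, 0, 0, 0, 0, 0.004, 0, 0, 0])

```text
clock: 9.7
tool_pos: [0.549, -0.1466, 0.1416]
eef_rot: [0.383, 0.924, -0.0, -0.001]
contact_force: [0.3, -0.4, -2.4]
opening: 0.177
```

Emit:
send_rows(moves=[0, 0, 0.001, 0, 0, 0, 0, 0, 0.002, 0, 0, 0, 0, 0, 0.003, 0, 0, 0, 0, 0, 0.004, 0, 0, 0, 0, 0, 0.004, 0, 0, 0])

```text
clock: 10.12
tool_pos: [0.549, -0.1466, 0.1374]
eef_rot: [0.383, 0.924, -0.0, -0.001]
contact_force: [0.4, 0.4, -1.8]
opening: 0.177
```

```bash
python3 -c "
from h import *
to([.5497,-.1469,.14],45)
"
```

```text
t 10.12 pos [ 0.549  -0.1466  0.1374] F [ 0.35  0.43 -1.84] M [ 0.041 -0.151  0.053] open 0.177
shift mm [-0.7  0.3 -2.6] turn deg [-0.09 -0.1   0.01]
```

Emit:
send_rows(moves=[0, 0, 0.001, 0, 0, 0, 0, 0, 0.0015, 0, 0, 0, 0, 0, 0.002, 0, 0, 0, 0, 0, 0.0025, 0, 0, 0, 0, 0, 0.003, 0, 0, 0])

```text
clock: 10.53
tool_pos: [0.5492, -0.1466, 0.1346]
eef_rot: [0.383, 0.924, -0.0, -0.001]
contact_force: [-0.5, 0.7, 0.4]
opening: 0.177
```

```bash
python3 -c "
from h import *
to([.5497,-.1469,.14],45)
e=imaging.snapshot('side'); save(e,'s6',(325,225,405,285),10)
"
```

```text
t 10.53 pos [ 0.5492 -0.1466  0.1346] F [-0.52  0.68  0.41] M [ 0.052 -0.03   0.016] open 0.177
shift mm [-0.6  0.1 -5.4] turn deg [-0.08 -0.08  0.01]
```

View pics/s6.png

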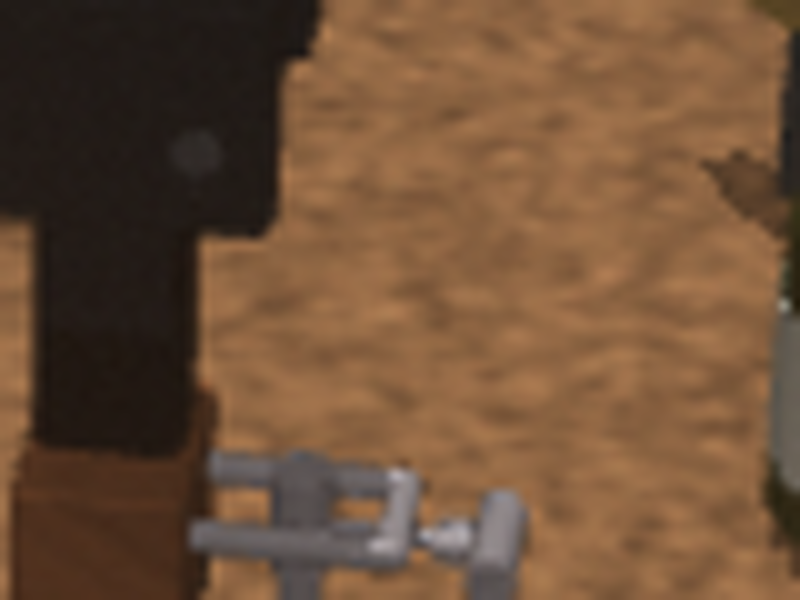

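The nose at (302,470) is threaded through the eye and the cross bar is on the gate with about 2.5 N. Pressing on in small steps.

Emit:
send_rows(moves=[0, 0, 0.001, 0, 0, 0, 0, 0, 0.0015, 0, 0, 0, 0, 0, 0.002, 0, 0, 0, 0, 0, 0.0025, 0, 0, 0, 0, 0, 0.003, 0, 0, 0])

```text
clock: 11.0
tool_pos: [0.5491, -0.1466, 0.1316]
eef_rot: [0.383, 0.924, -0.0, -0.001]
contact_force: [-0.1, 1.5, 3.2]
opening: 0.174
```

Emit:
send_rows(moves=[0, 0, 0.001, 0, 0, 0, 0, 0, 0.0015, 0, 0, 0, 0, 0, 0.002, 0, 0, 0, 0, 0, 0.0025, 0, 0, 0, 0, 0, 0.003, 0, 0, 0])

```text
clock: 11.42
tool_pos: [0.5492, -0.1466, 0.1286]
eef_rot: [0.383, 0.924, -0.0, -0.001]
contact_force: [-0.4, 0.1, 3.7]
opening: 0.177
```

```bash
python3 -c "
from h import *
to([.5497,-.1469,.14],45)
e=imaging.snapshot('side'); save(e,'s7',(325,225,405,315),6)
"
```

```text
t 11.42 pos [ 0.5492 -0.1466  0.1286] F [-0.39  0.12  3.68] M [-0.023 -0.084  0.008] open 0.177
shift mm [ -0.5   0.1 -11.4] turn deg [-0.07 -0.07  0.01]
```

View pics/s7.png

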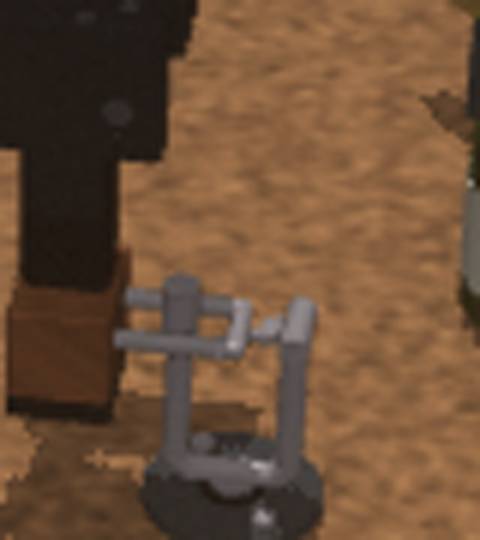

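The gate is opening at about 5.5 N, and the eye stays level with the nose inside it. Continuing.

Emit:
send_rows(moves=[0, 0, 0.001, 0, 0, 0, 0, 0, 0.002, 0, 0, 0, 0, 0, 0.003, 0, 0, 0, 0, 0, 0.0035, 0, 0, 0, 0, 0, 0.004, 0, 0, 0])

```text
clock: 11.88
tool_pos: [0.5494, -0.1467, 0.1246]
eef_rot: [0.383, 0.924, -0.0, -0.001]
contact_force: [0.3, -0.7, 3.9]
opening: 0.176
```

Emit:
send_rows(moves=[0, 0, 0.001, 0, 0, 0, 0, 0, 0.002, 0, 0, 0, 0, 0, 0.003, 0, 0, 0, 0, 0, 0.0035, 0, 0, 0, 0, 0, 0.004, 0, 0, 0])

```text
clock: 12.3
tool_pos: [0.5489, -0.1463, 0.1203]
eef_rot: [0.382, 0.924, -0.0, -0.001]
contact_force: [-0.8, 0.8, 1.9]
opening: 0.175
```

```bash
python3 -c "
from h import *
to([.5497,-.1469,.0913],45)
e=imaging.snapshot('side'); save(e,'s8',(325,225,405,315),6)
"
```

```text
t 12.3 pos [ 0.5489 -0.1463  0.1203] F [-0.83  0.81  1.92] M [0.082 0.092 0.054] open 0.175
shift mm [-1.   0.2 29. ] turn deg [-0.09 -0.11  0.03]
```

View pics/s8.png

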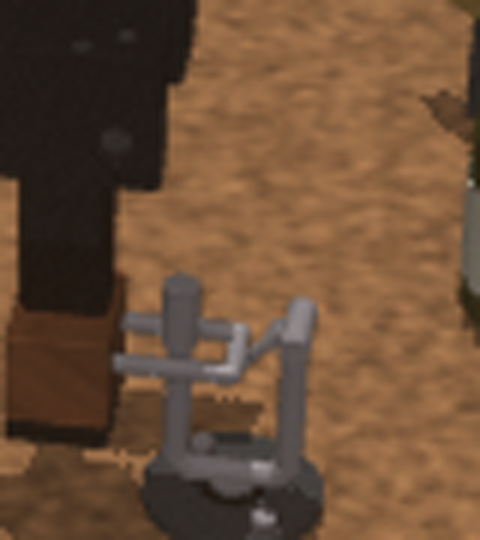

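The gate is bent well down (about 0.8 rad) with the bar over the axis. Going on towards the table.

Emit:
send_rows(moves=[0, 0, 0.001, 0, 0, 0, 0, 0, 0.002, 0, 0, 0, 0, 0, 0.003, 0, 0, 0, 0, 0, 0.004, 0, 0, 0, 0, 0, 0.005, 0, 0, 0])

```text
clock: 12.77
tool_pos: [0.5485, -0.1462, 0.1149]
eef_rot: [0.383, 0.924, -0.0, -0.002]
contact_force: [-0.6, 1.6, 2.0]
opening: 0.176
```

Emit:
send_rows(moves=[0, 0, 0.001, 0, 0, 0, 0, 0, 0.002, 0, 0, 0, 0, 0, 0.003, 0, 0, 0, 0, 0, 0.004, 0, 0, 0, 0, 0, 0.005, 0, 0, 0])

```text
clock: 13.18
tool_pos: [0.5483, -0.1462, 0.1097]
eef_rot: [0.383, 0.924, -0.001, -0.002]
contact_force: [-2.6, 1.4, 1.3]
opening: 0.175
```

Emit:
send_rows(moves=[0, 0, 0.001, 0, 0, 0, 0, 0, 0.002, 0, 0, 0, 0, 0, 0.003, 0, 0, 0, 0, 0, 0.004, 0, 0, 0, 0, 0, 0.005, 0, 0, 0])

```text
clock: 13.6
tool_pos: [0.5482, -0.1463, 0.1043]
eef_rot: [0.382, 0.924, -0.001, -0.002]
contact_force: [-0.0, -0.4, -2.1]
opening: 0.178
```

```bash
python3 -c "
from h import *
to([.5497,-.1469,.0913],45)
e=imaging.snapshot('side'); save(e,'s9',(325,225,405,315),6)
"
```

```text
t 13.6 pos [ 0.5482 -0.1463  0.1043] F [-0.01 -0.4  -2.14] M [-0.022  0.011 -0.015] open 0.178
shift mm [-1.5  0.7 13. ] turn deg [-0.15 -0.19  0.03]
```

View pics/s9.png

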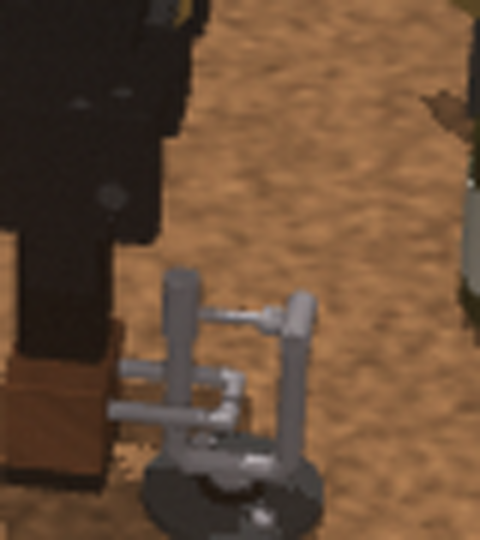

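The gate has snapped shut above the bar. Lowering the last 12–13 mm to the table.

Emit:
send_rows(moves=[-0.0005, 0, 0.002, 0, 0, 0, -0.001, 0.0003, 0.004, 0, 0, 0, -0.0015, 0.0005, 0.006, -0.1, -0.1, 0, -0.0015, 0.0007, 0.008, -0.1, -0.2, 0, -0.0015, 0.0007, 0.01, -0.1, -0.2, 0])

```text
clock: 14.07
tool_pos: [0.5502, -0.1473, 0.0941]
eef_rot: [0.383, 0.924, -0.0, 0.001]
contact_force: [-0.5, 0.0, -1.0]
opening: 0.171
```

Emit:
send_rows(moves=[0, 0, 0.0005, 0, 0, 0, 0, 0, 0.001, 0, 0, 0, 0, 0, 0.0015, 0, 0, 0, 0, 0, 0.002, 0, 0, 0, 0, 0, 0.0025, 0, 0, 0])

```text
clock: 14.48
tool_pos: [0.5503, -0.1473, 0.0916]
eef_rot: [0.383, 0.924, -0.0, 0.001]
contact_force: [0.0, -0.6, -1.8]
opening: 0.176
```

```bash
python3 -c "
from h import *
to([.5497,-.1469,.0913],45)
e=imaging.snapshot('side'); save(e,'s10',(325,225,405,315),6)
"
```

```text
t 14.48 pos [ 0.5503 -0.1473  0.0916] F [ 0.03 -0.56 -1.82] M [-0.036  0.019  0.01 ] open 0.176
shift mm [ 0.7 -0.1  0.3] turn deg [-0.02  0.1   0.01]
```

View pics/s10.png

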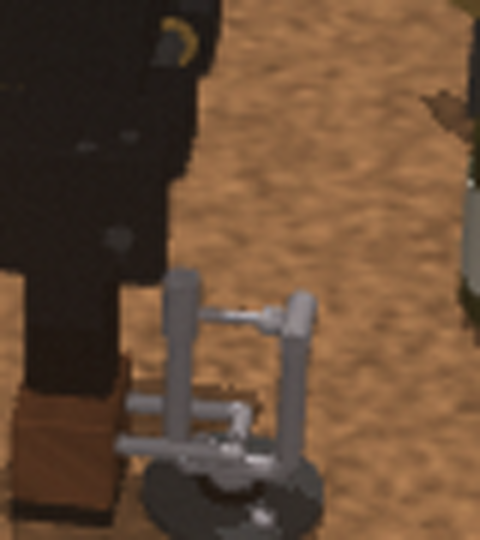

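The bar sits in the hook below the shut gate. There is no table contact yet, so I continue in 0.3 mm steps.

Emit:
send_rows(moves=[0, 0, 0.0002, 0, 0, 0, 0, 0, 0.0004, 0, 0, 0, 0, 0, 0.0006, 0, 0, 0, 0, 0, 0.0008, 0, 0, 0, 0, 0, 0.001, 0, 0, 0])

```text
clock: 14.95
tool_pos: [0.5504, -0.1474, 0.0912]
eef_rot: [0.383, 0.924, -0.001, 0.001]
contact_force: [-1.2, 0.7, 8.4]
opening: 0.178
```

Contact at z = 0.0912, exactly the grasp height, so the block is on the table. Releasing.

Emit:
send_rows(moves=[0, 0, -0.0003, 0, 0, 0, 0, 0, -0.0003, 0, 0, 0, 0, 0, -0.0003, 0, 0, 0, 0, 0, -0.0003, 0, 0, 0, 0, 0, -0.0003, 0, 0, 0], claw=-1)

```text
clock: 15.37
tool_pos: [0.5504, -0.1474, 0.0914]
eef_rot: [0.383, 0.924, -0.0, 0.001]
contact_force: [-0.6, 0.5, 0.7]
opening: 0.531
```

Emit:
send_rows(moves=[0, 0, 0, 0, 0, 0, 0, 0, 0, 0, 0, 0, 0, 0, 0, 0, 0, 0, 0, 0, 0, 0, 0, 0, 0, 0, 0, 0, 0, 0])

```text
clock: 15.78
tool_pos: [0.5504, -0.1474, 0.0913]
eef_rot: [0.383, 0.924, -0.001, 0.001]
contact_force: [0.5, 0.3, -0.3]
opening: 0.907
```

```bash
python3 -c "
from h import *
to([.5497,-.1469,.25],45)
e=imaging.snapshot('side'); save(e,'s11',(285,185,405,315),4)
"
```

```text
t 15.78 pos [ 0.5504 -0.1474  0.0913] F [ 0.54  0.29 -0.33] M [-0.025  0.025 -0.022] open 0.907
shift mm [   0.5   -0.2 -158.7] turn deg [-0.02  0.11  0.01]
```

View pics/s11.png

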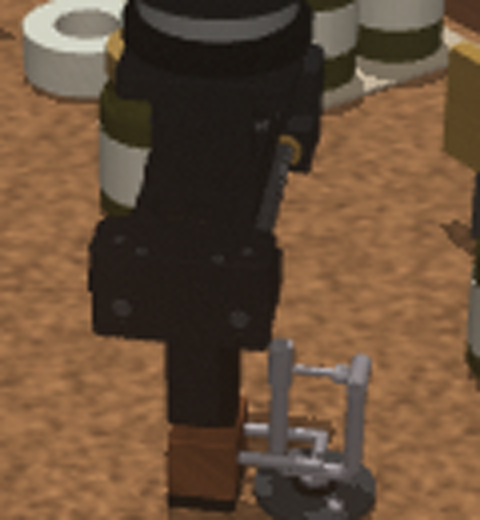

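Released and standing upright. Retracting straight up.

Emit:
send_rows(moves=[0, 0, -0.01, 0, 0, 0, 0, 0, -0.03, 0, 0, 0, 0, 0, -0.06, 0, 0, 0, 0, 0, -0.09, 0, 0, 0, 0, 0, -0.12, 0, 0, 0])

```text
clock: 16.25
tool_pos: [0.5499, -0.1471, 0.2132]
eef_rot: [0.383, 0.924, -0.001, 0.001]
contact_force: [0.3, 0.0, -0.4]
opening: 1.003
```

Emit:
send_rows(moves=[0.02, 0, -0.02, 0, 0, 0, 0.05, 0, -0.03, 0, 0, 0, 0.08, 0, -0.03, 0, 0, 0, 0.11, 0, -0.03, 0, 0, 0, 0.13, 0, -0.03, 0, 0, 0])

```text
clock: 16.67
tool_pos: [0.4557, -0.0534, 0.2441]
eef_rot: [0.382, 0.924, -0.0, 0.001]
contact_force: [-0.2, 0.5, -0.4]
opening: 0.999
```

Emit:
send_rows(moves=[0, 0, 0, 0, 0, 0, 0, 0, 0, 0, 0, 0, 0, 0, 0, 0, 0, 0, 0, 0, 0, 0, 0, 0, 0, 0, 0, 0, 0, 0])

```text
clock: 17.08
tool_pos: [0.4567, -0.0543, 0.2441]
eef_rot: [0.383, 0.924, -0.0, 0.001]
contact_force: [-0.1, -0.7, 0.2]
opening: 1.003
```

```bash
python3 -c "
from h import *
to([.5497,-.1469,.25],45)
d=imaging.snapshot('top');e=imaging.snapshot('side')
save(d,'t12',(310,180,430,300),5);save(e,'s12',(285,185,415,315),5)
a=cv2.imread('pics/t12.png');b=cv2.imread('pics/s12.png');cv2.imwrite('pics/m12.png',np.hstack([cv2.resize(a,(400,400)),cv2.resize(b,(400,400))]))
for D in (d,e):
    for q,z in [('stamp_eye',.024),('hook_axis',.024),('stamp_grip',.085)]:
        for o in imaging.pinpoint(q,D)[:1]: print(q,o['score'],ray(D,np.array(o['point'])*[640,480],z).round(4))
"
```

```text
t 17.08 pos [ 0.4567 -0.0543  0.2441] F [-0.14 -0.74  0.15] M [-0.036  0.005 -0.005] open 1.003
shift mm [-131.3    0.3   -5.6] turn deg [ 0.01  0.12 -0.  ]
stamp_eye 0.52 [ 0.5828 -0.1881  0.024 ]
hook_axis 0.68 [ 0.5828 -0.1805  0.024 ]
stamp_grip 0.83 [ 0.5472 -0.1524  0.085 ]
stamp_eye 0.61 [ 0.5856 -0.1829  0.024 ]
hook_axis 0.74 [ 0.5832 -0.1805  0.024 ]
stamp_grip 0.56 [ 0.5515 -0.1484  0.085 ]
```

View pics/m12.png

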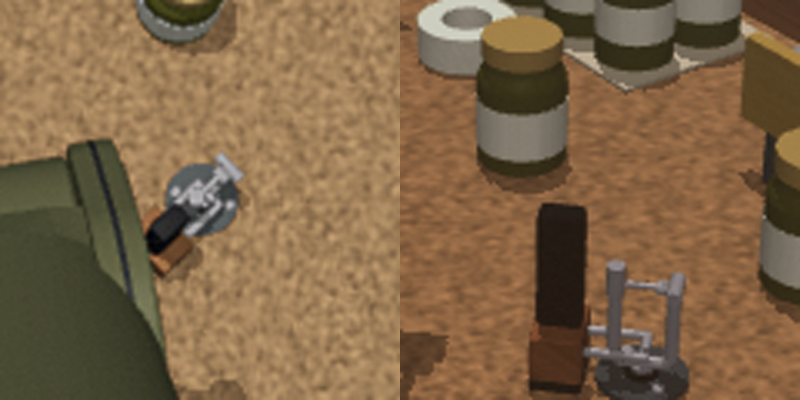

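The pictures show the stamp upright, with the eye around the nose (side view, eye at (640,340)) and the gate closed at (645,285). The arm is clear of everything. Handing in.

```bash
python3 -c "
from plant import r
print(r.finish_job())"
```

```text
the job is handed in; nothing more can be done
None
```

The stamp is standing on the table with its eye caught in the bench hook and the gate snapped shut above it. I handed the job in at about 17 s of the 70 s allowed; no verdict was reported.

**What I did:**
- I measured the hook's turn from the pictures at about −0.78 rad and turned the stamp to match.
- I gripped the stamp's handle across its 16 mm side, lifted it about 120 mm and lowered the eye over the nose. No contact force showed until the bar met the gate.
- I pressed through the gate with at most about 6 N on the hook. The picture then showed the gate at roughly 0.8 rad, with the bar over the axis.
- I set the block on the table, let go and drew the arm back.

**Last checks:**
- **Stamp and gate:** The final pictures show the stamp upright and the gate closed.
- **Eye position:** The eye was within about 1–8 mm of the swivel axis. The side camera's point detector gave 3.4 mm, the top camera's gave about 7.6 mm at a low score of 0.52, and the arm's own position at release gave about 1 mm. All are inside the 13 mm limit.
- **Robot:** The arm was clear of everything, with only force noise on the tool.
- **Not measured:** I saw no contact with the jars, lids, label roll or other stamp, but I did not measure them again. The gate angle was only judged by eye.

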